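# Press a cap mat onto a deep-well plate on a three-station slide press

### The job

The deep-well plate in the press's carrier has its cap mat laid on loosely: push the carrier gently along the rail from the loading station (left end) to the middle station under the press, until it drops into its detent there, without running past. Then bring the hand lever fully down so that the mat is pressed right home, let the lever come back up, and move the carrier on, as gently, to the unloading station at the right end, resting in its detent. Leave the other things on the bench where they are.

Things in the scene. Friction and masses are not known exactly. Their poses are not given: they have to be found in the camera images.
- press: Fixed cream bench press: base 250 x 400 x 16 mm (x -100..150, y -200..200) with two rails along its y axis; column at the back (x 88..142, 76 mm wide) with a head reaching forward over mid-rail. Origin: underside of the base, below the ram, midway along the rails. x points away from the robot to the column, y left along the rails, z up.
- platen (a point): Middle of the underside of the flat platen, 120 (x) x 80 (y) x 12 mm, that hangs below the press head: 110 mm above the bench when the lever is up. Head above it: press x -45..105, 60 mm wide, z 148..218 mm, with two ears to 104 mm wide at x 20..48, z 157..183.
- carrier (a joint): Carrier's travel along the rail (m): 0 = loading station (press y +120 mm), 0.120 = press station (below the ram), 0.240 = unloading station (press y -120); grows towards press -y. A sprung ball drops into a V notch at each station, draws the carrier to its centre from 5 mm either side, needs about 8 N to leave. Between notches it slides with about 1 N and stays put. Stops at -0.006 and 0.246.
- carrier_ref (a point): Middle of the top of the carrier's aluminium deck (150 x 104 x 10 mm), 45 mm above the bench; axes as the press. Clipped on it: the white plate, 127 (x) x 85 (y) x 42 mm, top 87 mm above the bench; the loose mat's top is at 95 mm (90 when home). In all about 0.8 kg.
- handle_left (a point): Top centre of the carrier's left (press +y) upright black handle, 100 mm above the bench: a round post 20 mm in diameter, 56 mm tall, 110 mm from the carrier's middle along press y, on a flat arm 26 mm wide, top 44 mm above the bench. 48 mm free between post and deck.
- handle_right (a point): Top centre of the same kind of handle at the right (press -y) end of the carrier. At the loading station it stands below the platen, 10 mm clear of it, as the left one does at the unloading station; at the press station both stand free, 50 mm or more outside the head's sides.
- press_lever (a joint): Hand lever of the press (rad): 0 = up (rest), 0.70 = fully down at its stop. Sprung: comes back up by itself when let go. Pushing its grip down takes 3 to 6 N, up to about 12 N while the mat goes home. 0.70 rad lowers the platen 20.5 mm; it meets the loose mat at about 0.51 rad.
- lever_grip (a point): Middle of the lever's black grip bar, 22 mm in diameter, 110 mm long, along press y, between the ends of two flat arms at press y +-37 mm. Pivot at press x -12, y 0, z 195 mm, 130 mm from the grip. Up: the arms point forward (-x) and 45 deg upward (grip at x -104, z 287); fully down: 4.9 deg above level (x -142, z 206).
- cap_mat (a joint): How far the cap mat has been pressed into the plate's wells (m): 0 = lying loose, 5 mm proud; 0.005 = fully home. The mat is a translucent grey sheet 121 x 79 x 3 mm with 24 plugs; it takes about 40 N and goes home only under the press.
- station_load (a point): Point of the press where carrier_ref lies at the loading station (left end).
- station_press (a point): Point where carrier_ref lies at the press station (middle).
- station_unload (a point): Point where carrier_ref lies at the unloading station (right end).
- cup_front: Bystander: specimen cup with screw lid, 60 mm diameter, 72 mm tall, in front of the rail's left half. Origin: centre of its underside.
- cup_back: Bystander: specimen cup with screw lid, 60 mm diameter, 72 mm tall, standing on the press's base behind the rails, right of the column. Origin: centre of its underside.
- bench_timer: Bystander: flat timer 62 x 80 x 20 mm in front of the rail's right half. Origin: centre of its underside.
- tube_rack: Bystander: white rack with capped tubes, 200 x 75 mm, 98 mm tall, left of the press. Origin: centre of its underside.
- spare_plate: Bystander: open deep-well plate 127 x 85 x 42 mm, right of the press. Origin: centre of its underside.
- slide_box: Bystander: grey slide box 100 x 175 x 34 mm, to the right, nearer the robot. Origin: centre of its underside.
- wash_bottle: Bystander: white wash bottle, 68 mm diameter, 212 mm tall with its spout, to the left. Origin: centre of its underside.

How it is judged:
By the outcome, as a careful person would: the job done as asked, in the order asked, and still so for the second after the job is handed in, with the robot touching nothing.
It also fails if it takes over 72 s, if anything falls off the work surface, if the arm or the gripper's body presses on something with over 40 N, if the wrist force passes 120 N, or if a joint passes its speed limit or range.

### The arm

A 6-joint arm with a two-finger parallel gripper is mounted at the origin on the work surface. World frame = base frame: x ahead of the robot, y to its left, z up, the work surface at z = 0. Lengths are in m, angles in rad, forces in N, time in s.
With the tool pointing down it reaches from about 0.325 to 0.775 m from the base axis. Payload 9.3 kg.
Tool frame: the origin (TCP) lies between the finger pads; the fingertips stand bot.tips_ahead ahead of it and the grasp point (between the pads) lies 3 mm ahead of it (bot.tips_ahead is the distance from the TCP to the fingertips, in m); z points along the fingers, y is the direction in which the jaws open and shut (so a half turn about z gives the same grasp; the last joint's range is limited). The gripper opens to 85 mm and grips with 20 to 120 N. Pads are 22 mm wide; open, the fingers measure 114 mm over their backs; the gripper's body (76 mm by 85 mm) begins 54 mm behind the grasp point. The pads swing forward as they close: fully open they stand 13 mm farther back than shut.
Start: joints at [1.026, 0.259, 0.021, 1.334, 0, 1.418], TCP at [0.21, 0.508, 0.253] pointing down, gripper open.
Joint ranges: [-3.04, 3.04], [-0.91, 1.82], [-1.04, 1.36], [-1.92, 1.95], [-1.52, 1.45], [-3.14, 3.14]. Speed limits (rad/s): [2.22, 2.22, 2.79, 3.14, 3.14, 3.14].

### API

Orientations are given as a unit quaternion [w, x, y, z].
In Python, from bench import bot gives the robot as it stands. The module is installed in compiled form; this text tells all that it offers.
- The arm moves only by the shell command python3 -m creep 'ROWS' [FORCE]. ROWS is JSON, a list that holds one entry, the list of rows, each a list of 7 numbers: the shift along the tool's x, y, z in m, then the turn, a rotation vector about the tool's x, y, z in degrees, then the finger opening in m, from 0 to 0.0854. A call has 1 to 5 rows; each row shifts and turns the commanded pose from where the row before left it, along the tool's axes as they then stand; what a row does not reach is not made up. A row lasts 1/10 s, in which the tool goes at most 50 mm and 8.59 degrees, less where a joint would pass 70% of its speed; a pose out of reach is approached as far as the arm can. A call with a gripper value outside its range is refused whole. The fingers move at their own pace and stop on an object; FORCE is the grip in N (left out, the last holds). Time passes only in rows, so rows that do not move let the fingers close. It gives the time, the measured TCP pose, the force and the opening at its end, in the units of the state.
- bot.get_state(): the state, without advancing time (a new reading comes with each control period).
- bot.read_camera(name): name is "scene" or "top" or "wrist"; returns a dict with "frame" (384x512x3 uint8, blue, green, red), "depth" (384x512 float32, m along the optical axis (not along the pixel's ray), 0 where there is no reading), "fx", "fy", "cx", "cy" (pixels), "origin" and "attitude" of the camera in the world; the wrist camera has in their place "T_tool_cam" (4x4, takes a point from camera to tool coordinates, whose origin is the TCP and whose axes are the flange's). Camera axes: x right, y down, z forward; pixel columns grow to the right and rows downward; lengths in m; the calibration is good to about 2 mm. The wrist camera is an equidistant fisheye: a pixel r from the principal point sees the ray r / f radians off the axis. A picture is of the moment at which its call begins: read the wrist's pose just before it.
- bot.finish_job(): hands the job in, once; it reports no verdict.
Trained networks look in a picture, given as the dict that the camera call returned (one of the last four; its "shot" number tells which), for a name from the list of things; names that differ only in an ending like _2 or _b are one class to them, and where a whole thing is asked for, a point or a joint stands for the part that bears it (a point fixed in the world has none). Each returns a list of dicts, best first, with "p" (0 to 1); they miss things now and then, are a little off and sometimes report something else, mostly with a low value. They report only what shows in the picture. A call takes as long as a camera call.
- bot.boxes_of(picture, thing): "location" ([column, row] as shares, 0 to 1, of the picture: columns of its width, rows of its height, amid what is visible of it).
The state is a dict: "time_s": time; "joints": joint angles; "qvel": joint speeds; "tau": joint torques, N m; "position": TCP position; "tool_rot": TCP orientation; "contact_force": force on the tool from outside, world axes, zero at the start; "ft_torque": the same for the moment, N m; "gripper_width": opening from 0.0 (shut) to 1.0 (fully open).
Only numpy, scipy, OpenCV 4.12 (cv2) and the standard library are available. Lean on these libraries where they do the work, as an engineer would, in place of code of your own. Each camera call takes 0.05 s, during which the arm holds its last target.

## Working session

There is one attempt and no reset: what is moved stays moved. The work goes in short steps, Python scripts to look and compute and a shell command to move; the robot and the scene stay as the last step left them, time stands still between calls to the robot, and variables do not carry over. Pictures are saved under pics/ and viewed, and the job is handed in when it is done.

```bash
mkdir -p pics; ls; python3 - <<'E'
from bench import bot
import cv2,numpy as np
s=bot.get_state(); print(s); print(bot.tips_ahead)
for n in ("scene","top"):
    p=bot.read_camera(n); cv2.imwrite(f"pics/{n}0.png",p["frame"])
    print(n,{k:p[k] for k in p if k not in("frame","depth")})
    for t in("press","platen","handle_left","handle_right","lever_grip","carrier_ref","cap_mat"):
        print(t,[(b["p"],b["location"]) for b in bot.boxes_of(p,t)[:2]])
E
```

```text
pics
{'time_s': 0.0, 'joints': array([ 1.02641651e+00,  2.59189372e-01,  2.07573594e-02,  1.33371240e+00,
       -2.72945082e-05,  1.41821687e+00]), 'qvel': array([ 0.00101791,  0.00050488, -0.00037332, -0.00062551,  0.00221743,
        0.00013599]), 'tau': array([ 1.84289303e-03, -5.55635476e+01,  3.44536364e+01,  1.36742875e-02,
       -1.37069560e-04,  1.50799360e-05]), 'position': array([0.20988409, 0.50809786, 0.25266596]), 'tool_rot': array([-2.17338023e-04,  1.94649524e-01,  9.80872626e-01, -6.38188485e-04]), 'contact_force': array([ 0.25818642, -0.17975783, -0.41783412]), 'ft_torque': array([-0.01958701, -0.03918168, -0.04754424]), 'gripper_width': 0.9977020577933681}
0.022
scene {'fx': 363.93317482488015, 'fy': 363.93317482488015, 'cx': 259.52934791734015, 'cy': 193.7418185050493, 'origin': array([ 0.99701764, -0.52376907,  1.02572522]), 'attitude': array([-0.31299154,  0.88405969,  0.32917005, -0.1100992 ]), 'shot': 1}
press [(0.72, [0.5387, 0.6034])]
platen [(0.73, [0.5131, 0.5477])]
handle_left [(0.74, [0.6004, 0.4917]), (0.51, [0.5885, 0.4896])]
handle_right [(0.63, [0.5941, 0.4982]), (0.57, [0.5133, 0.5464])]
lever_grip [(0.87, [0.4902, 0.4078])]
carrier_ref [(0.66, [0.5965, 0.493])]
cap_mat [(0.68, [0.591, 0.4924])]
top {'fx': 494.20025725969526, 'fy': 494.20025725969526, 'cx': 261.01447609896184, 'cy': 195.61770660124873, 'origin': array([0.34515559, 0.03244455, 1.58130983]), 'attitude': array([-0.04593978,  0.71425312, -0.69541898,  0.06422188]), 'shot': 2}
press [(0.91, [0.4979, 0.4799])]
platen [(0.83, [0.4973, 0.5312]), (0.19, [0.4211, 0.5003])]
handle_left [(0.68, [0.4146, 0.4862])]
handle_right [(0.89, [0.425, 0.4896]), (0.66, [0.499, 0.487])]
lever_grip [(0.75, [0.5018, 0.5617]), (0.55, [0.4271, 0.4919])]
carrier_ref [(0.81, [0.4207, 0.4875])]
cap_mat [(0.79, [0.4254, 0.4885])]
```

View pics/scene0.png

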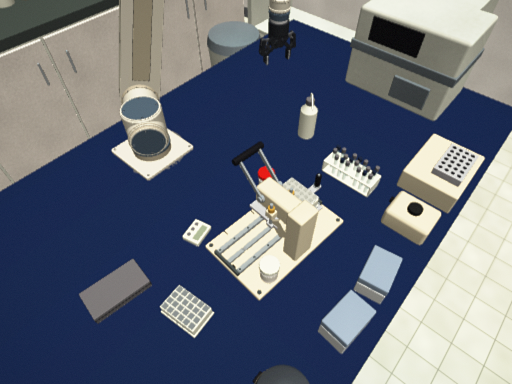

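View pics/top0.png

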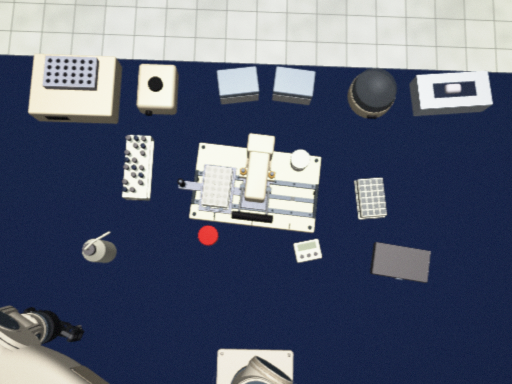

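```bash
cat > h.py <<'E'
from bench import bot
import cv2,numpy as np
from scipy.spatial.transform import Rotation as R
def rot(q): return R.from_quat([q[1],q[2],q[3],q[0]])
def cloud(p):
    d=p["depth"];v,u=np.mgrid[:d.shape[0],:d.shape[1]]
    c=np.stack([(u-p["cx"])/p["fx"]*d,(v-p["cy"])/p["fy"]*d,d],-1)
    w=rot(p["attitude"]).apply(c.reshape(-1,3)).reshape(c.shape)+p["origin"]
    w[d==0]=np.nan
    return w
E
python3 - <<'E'
from h import *
for n in("top","scene"):
    p=bot.read_camera(n);w=cloud(p)
    f=p["frame"].astype(int)
    np.savez(f"{n}.npz",w=w,f=p["frame"])
    inb=(w[...,0]>0.3)&(w[...,0]<0.8)&(w[...,1]>-0.25)&(w[...,1]<0.35)
    print(n,"table z",np.nanmedian(w[...,2][inb&(f[...,2]<40)&(f[...,0]>50)]))
    m=inb&(w[...,2]>0.008)&(w[...,2]<0.026)&(f.min(-1)>120)
    m=cv2.morphologyEx(m.astype(np.uint8),cv2.MORPH_OPEN,np.ones((2,2)))>0
    P=w[m][:,:2]; print(len(P),np.median(w[m][:,2]))
    r=cv2.minAreaRect((P*1000).astype(np.float32)); print(r)
    # grip
    g=inb&(w[...,2]>0.26)&(f.max(-1)<60)
    G=w[g];print("grip",len(G),np.median(G,0),G.min(0),G.max(0))
    if len(G)>10:
        c=G-G.mean(0);print(np.linalg.svd(c)[2][0] if len(c)<3000 else 0)
    g=inb&(w[...,2]>0.09)&(w[...,2]<0.108)&(f.max(-1)<70)
    G=w[g];print("handle",len(G),np.median(G,0),G.min(0),G.max(0))
E
python3 - <<'E'
import cv2
f=cv2.imread('pics/top0.png');cv2.imwrite('pics/top0z.png',cv2.resize(f[120:280,100:340],None,fx=3.3,fy=3.3,interpolation=cv2.INTER_CUBIC))
E
```

```text
top table z -0.00012789763158937983
4795 nan
((nan, nan), (nan, 0.0), nan)
grip 253 [0.49153459 0.02396022 0.29633296] [ 0.48082045 -0.02631203  0.28901973] [0.50278619 0.0764106  0.30312794]
[-8.83896813e-02 -9.96085923e-01 -3.14792996e-04]
handle 23 [0.61639228 0.24089087 0.09900406] [0.60669619 0.23441825 0.09251235] [0.62634259 0.2503402  0.10681878]
scene table z -0.00016752068777869944
4025 nan
((625.6237182617188, -37.5325927734375), (537.39990234375, 178.8351287841797), 43.32823181152344)
grip 261 [0.49893809 0.01694794 0.29456912] [ 0.48353109 -0.03172749  0.27846315] [0.50950037 0.07577946 0.30063174]
[0.09895037 0.99496239 0.01608321]
handle 22 [0.6206003  0.23853077 0.09825113] [0.60844434 0.23417697 0.09077194] [0.62834406 0.24884836 0.10262448]
```

View pics/top0z.png

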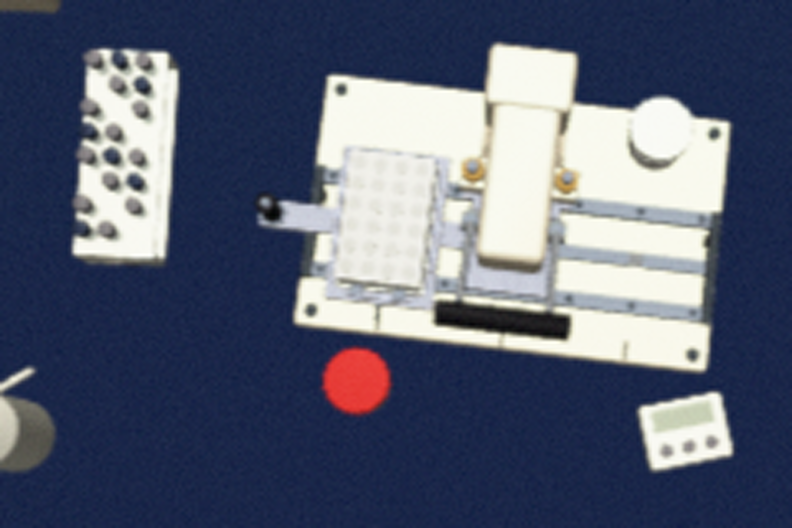

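```bash
python3 - <<'E'
from h import *
p=bot.read_camera("top")
def at(u,v,z):
    d=rot(p["attitude"]).apply([(u-p["cx"])/p["fx"],(v-p["cy"])/p["fy"],1]);o=p["origin"]
    return o+d*(z-o[2])/d[2]
zm=lambda a,b:((a+.5)/3.3-.5+100,(b+.5)/3.3-.5+120)
C=np.array([at(*zm(*c),0.016)[:2] for c in [(330,75),(731,121),(707,371),(294,325)]])
L=np.array([[.150,.2],[.150,-.2],[-.1,-.2],[-.1,.2]])
# rigid fit
mc,ml=C.mean(0),L.mean(0);H=(L-ml).T@(C-mc);U,S,V=np.linalg.svd(H);Rr=(U@V).T
th=np.arctan2(Rr[1,0],Rr[0,0]);t=mc-Rr@ml
print(C,"yaw deg",np.degrees(th),"t",t,"res",(L@Rr.T+t-C)*1000)
for n,q in dict(hl=(0,.23),grip=(-.104,0),hr=(0,.01)).items(): print(n,Rr@np.array(q)+t)
for n in("top","scene"):
    D=np.load(n+".npz");w=D["w"];f=D["f"].astype(int)
    q=np.concatenate([((w[...,:2]-t)@Rr),w[...,2:]],-1)
    g=(q[...,2]>0.26)&(f.max(-1)<60)&(abs(q[...,0]+.1)<.05)&(abs(q[...,1])<.08)
    print(n,"grip press",q[g].min(0),q[g].max(0),np.median(q[g],0))
    g=(q[...,2]>0.205)&(q[...,2]<.23)&(abs(q[...,1])<.05)&(q[...,0]<.06)&(q[...,0]>-.06)&(f.min(-1)>150)
    print("head",np.percentile(q[g],[1,50,99],axis=0))
    g=(q[...,2]>0.084)&(q[...,2]<.1)&(abs(q[...,1]-.12)<.06)&(abs(q[...,0])<.08)
    print("mat",np.percentile(q[g],[1,50,99],axis=0))
    g=(q[...,2]>0.06)&(q[...,2]<.108)&(abs(q[...,1]-.23)<.025)&(abs(q[...,0])<.03)
    print("handle",np.percentile(q[g],[1,50,99],axis=0))
E
```

```text
[[ 0.76122087  0.19866534]
 [ 0.72713454 -0.1979789 ]
 [ 0.47938989 -0.17615816]
 [ 0.51294838  0.2223219 ]] yaw deg -4.968168114831958 t [0.59526734 0.0138776 ] res [[ 0.80337401  1.47051358]
 [ 0.248798   -0.38243174]
 [-1.06729568 -0.55260232]
 [ 0.01512366 -0.53547951]]
hl [0.61518587 0.24301348]
grip [0.49165808 0.02288424]
hr [0.59613337 0.02384003]
top grip press [-0.11242163 -0.04987255  0.28901973] [-0.09577607  0.05402871  0.30312794] [-0.10438491  0.00171042  0.29633296]
head [[-4.07133385e-02 -3.89269010e-02  2.06614444e-01]
 [ 7.92855714e-03  6.71506883e-05  2.17082817e-01]
 [ 5.94034908e-02  3.94491039e-02  2.25344456e-01]]
mat [[-5.86489587e-02  8.06693444e-02  8.58743720e-02]
 [ 9.68168209e-05  1.19748864e-01  9.46593488e-02]
 [ 6.07827346e-02  1.58488366e-01  9.96036554e-02]]
handle [[-8.23594507e-03  2.19595839e-01  6.21558412e-02]
 [-7.50906938e-05  2.27529101e-01  9.69169405e-02]
 [ 1.06538461e-02  2.37265067e-01  1.05352514e-01]]
scene grip press [-0.1090678  -0.0545156   0.27846315] [-0.08939166  0.05405459  0.30063174] [-0.09621958 -0.00491679  0.29456912]
head [[-0.03701991 -0.0397239   0.20686036]
 [ 0.00999984 -0.00307532  0.21737631]
 [ 0.05863436  0.04061935  0.22519094]]
mat [[-0.05579691  0.10756343  0.08619732]
 [ 0.0060213   0.13677554  0.09534576]
 [ 0.06285891  0.15988067  0.09944773]]
handle [[-0.00618369  0.21998964  0.0615792 ]
 [ 0.00573799  0.22501607  0.08695752]
 [ 0.01343242  0.2382513   0.10256945]]
```

```bash
cat >> h.py <<'E'
PT=np.array([0.5953,0.0139,0.]);PR=R.from_euler("z",-4.97,degrees=True)
def P2W(p): return PR.apply(p)+PT
def W2P(w): return PR.inv().apply(np.asarray(w)-PT)
def st():
    s=bot.get_state();q=rot(s["tool_rot"])
    Y=q.apply([0,1,0]);Z=q.apply([0,0,1])
    print("t",round(s["time_s"],2),"pos",s["position"].round(4),"press",W2P(s["position"]).round(4),"F",s["contact_force"].round(1),"w",round(s["gripper_width"],3),
     "jawang",round(np.degrees(np.arctan2(Y[1],Y[0])),2),"Z",Z.round(3),"j",s["joints"].round(3))
    return s
def to(pp):
    "delta in tool axes (mm) and turn (deg) to press-frame TCP target pp, jaws along press y"
    s=st();q=rot(s["tool_rot"])
    T=PR*R.from_matrix(np.array([[-1,0,0],[0,1,0],[0,0,-1.]]).T)
    print("target",pp,"shift mm",(q.inv().apply(P2W(pp)-s["position"])*1000).round(1),"turn deg",np.degrees((q.inv()*T).as_rotvec()).round(2))
    print("shift mm in aligned tool",(T.inv().apply(P2W(pp)-s["position"])*1000).round(1))
E
python3 - <<'E'
from h import *
D=np.load("top.npz");w=D["w"]
for n,(a,b,c,d) in dict(rack=(118,130,158,205),bottle=(78,228,120,268),cup=(190,220,222,248),hand=(40,300,90,345)).items():
    q=w[b:d,a:c].reshape(-1,3);q=q[q[:,2]>0.03];print(n,np.nanpercentile(q,[2,98],axis=0).round(3).tolist())
to([0,.23,.25])
to([0,.23,.08])
p=bot.read_camera("wrist");cv2.imwrite("pics/w0.png",p["frame"]);print(p["T_tool_cam"])
E
```

```text
rack [[0.57, 0.351, 0.046], [0.762, 0.422, 0.102]]
bottle [[0.37, 0.432, 0.037], [0.441, 0.502, 0.21]]
cup [[0.43, 0.127, 0.065], [0.484, 0.181, 0.08]]
hand [[0.176, 0.439, 0.29], [0.245, 0.5, 0.522]]
t 0.95 pos [0.21   0.5083 0.2533] press [-0.4266  0.4592  0.2533] F [-0.1  0.4  0.1] w 1.0 jawang 67.55 Z [ 0.  0. -1.] j [ 1.026  0.259  0.022  1.334 -0.     1.418]
target [0, 0.23, 0.25] shift mm [-475.8  -90.5    3.3] turn deg [  0.     0.   -17.48]
shift mm in aligned tool [-426.6 -229.2    3.3]
t 0.95 pos [0.21   0.5083 0.2533] press [-0.4266  0.4592  0.2533] F [-0.1  0.4  0.1] w 1.0 jawang 67.55 Z [ 0.  0. -1.] j [ 1.026  0.259  0.022  1.334 -0.     1.418]
target [0, 0.23, 0.08] shift mm [-475.8  -90.5  173.3] turn deg [  0.     0.   -17.48]
shift mm in aligned tool [-426.6 -229.2  173.3]
[[ 6.27363496e-04 -9.54940180e-01 -2.96797674e-01  7.66564671e-02]
 [ 9.99999640e-01  7.68853522e-04 -3.59995582e-04  1.31501451e-03]
 [ 5.71968183e-04 -2.96797341e-01  9.54940318e-01 -1.20061584e-01]
 [ 0.00000000e+00  0.00000000e+00  0.00000000e+00  1.00000000e+00]]
```

View pics/w0.png

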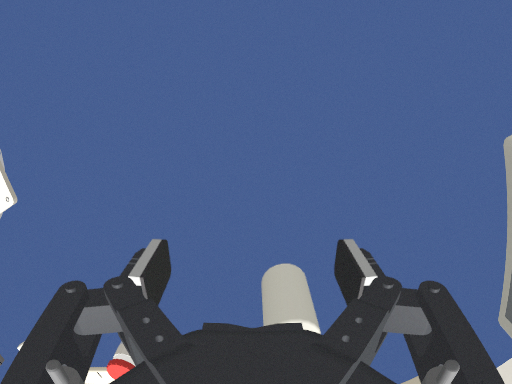

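```bash
python3 -m creep '[[[0,0,-0.025,0,0,0,0.06],[0,0,-0.025,0,0,-5.83,0.06],[0,0,0,0,0,-5.83,0.06],[0,0,0,0,0,-5.83,0.06],[-0.02,-0.01,0,0,0,0,0.06]]]' 40
python3 -m creep '[[[-0.035,-0.018,0,0,0,0,0.06],[-0.035,-0.018,0,0,0,0,0.06],[-0.035,-0.018,0,0,0,0,0.06],[-0.035,-0.018,0,0,0,0,0.06],[-0.035,-0.018,0,0,0,0,0.06]]]'
python3 -c "
from h import *
to([0,.23,.20])"
```

```text
time_s: 1.5
position: [0.228, 0.4973, 0.3035]
tool_rot: [-0.0, 0.04, 0.999, 0.0]
contact_force: [0.8, 0.1, -0.0]
gripper_width: 0.7
time_s: 2.0
position: [0.3968, 0.3908, 0.3034]
tool_rot: [0.0, 0.043, 0.999, 0.0]
contact_force: [0.6, 0.8, 0.2]
gripper_width: 0.7
t 2.0 pos [0.3968 0.3908 0.3034] press [-0.2304  0.3583  0.3034] F [0.6 0.8 0.2] w 0.7 jawang 85.05 Z [ 0.  0. -1.] j [0.627 0.262 0.152 1.461 0.    0.714]
target [0, 0.23, 0.2] shift mm [-230.3 -128.4  103.4] turn deg [0.01 0.01 0.02]
shift mm in aligned tool [-230.4 -128.3  103.4]
```

```bash

python3 -m creep '[[[-0.038,-0.0215,0.005,0,0,0,0.06],[-0.038,-0.0215,0.005,0,0,0,0.06],[-0.038,-0.0215,0.01,0,0,0,0.06],[-0.038,-0.0215,0.015,0,0,0,0.06],[-0.038,-0.0215,0.02,0,0,0,0.06]]]'
python3 -m creep '[[[-0.025,-0.015,0.02,0,0,0,0.06],[-0.01,-0.005,0.018,0,0,0,0.06],[0,0,0,0,0,0,0.06],[0,0,0,0,0,0,0.06]]]'
python3 -c "
from h import *
to([0,.23,.082])
p=bot.read_camera('wrist');cv2.imwrite('pics/w1.png',p['frame'])"
```

```text
time_s: 2.5
position: [0.5773, 0.2671, 0.2485]
tool_rot: [0.001, 0.043, 0.999, 0.0]
contact_force: [0.4, 1.2, 0.4]
gripper_width: 0.703
time_s: 2.9
position: [0.6085, 0.2455, 0.2105]
tool_rot: [-0.0, 0.043, 0.999, -0.0]
contact_force: [0.2, 0.0, 1.0]
gripper_width: 0.704
t 2.9 pos [0.6085 0.2455 0.2105] press [-0.0069  0.2318  0.2105] F [0.2 0.  1. ] w 0.704 jawang 85.03 Z [-0.001 -0.    -1.   ] j [0.256 0.456 0.212 1.328 0.    0.342]
target [0, 0.23, 0.082] shift mm [ -7.   -1.8 128.5] turn deg [-0.01 -0.05 -0.  ]
shift mm in aligned tool [ -6.9  -1.8 128.5]
```

View pics/w1.png

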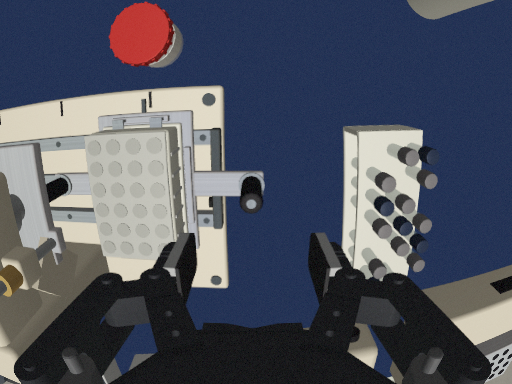

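```bash
cat >> h.py <<'E'
def wray(p,s,u,v,z):
    x,y=u-p["cx"],v-p["cy"];r=np.hypot(x,y);a=r/p["fx"]
    d=np.array([x/r*np.sin(a),y/r*np.sin(a),np.cos(a)])
    T=p["T_tool_cam"];q=rot(s["tool_rot"])
    o=q.apply(T[:3,3])+s["position"];d=q.apply(T[:3,:3]@d)
    return W2P(o+d*(z-o[2])/d[2])
E
python3 - <<'E'
from h import *
s=st();p=bot.read_camera('wrist')
print(p["fx"],p["cx"],p["cy"],wray(p,s,251,203,.1))
E
python3 -m creep '[[[-0.0069,-0.0018,0.02,0,0,0,0.06],[0,0,0.03,0,0,0,0.06],[0,0,0.02,0,0,0,0.06],[0,0,0,0,0,0,0.06],[0,0,0,0,0,0,0.06]]]'
python3 - <<'E'
from h import *
to([0,.23,.082]);s=bot.get_state();p=bot.read_camera('wrist');cv2.imwrite('pics/w2.png',p['frame'])
E
```

```text
t 2.95 pos [0.6084 0.2459 0.2113] press [-0.007   0.2323  0.2113] F [0.1 0.8 0.6] w 0.701 jawang 85.07 Z [ 0.001  0.    -1.   ] j [0.256 0.455 0.213 1.328 0.    0.342]
297.3186396354542 252.17522735724228 188.2574983399378 [0.00150413 0.23281976 0.1       ]
time_s: 3.5
position: [0.6154, 0.2438, 0.1419]
tool_rot: [0.001, 0.043, 0.999, 0.0]
contact_force: [0.4, -0.7, 1.0]
gripper_width: 0.706
t 3.5 pos [0.6154 0.2438 0.1419] press [1.000e-04 2.307e-01 1.419e-01] F [ 0.4 -0.7  1. ] w 0.706 jawang 85.1 Z [ 0.001  0.    -1.   ] j [0.25  0.494 0.099 1.175 0.    0.336]
target [0, 0.23, 0.082] shift mm [ 0.2 -0.8 59.9] turn deg [0.03 0.08 0.07]
shift mm in aligned tool [ 0.1 -0.7 59.9]
```

View pics/w2.png

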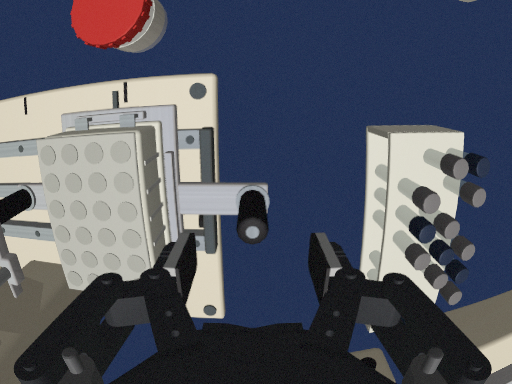

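```bash

python3 -m creep '[[[0,0,0.02,0,0,0,0.06],[0,0,0.02,0,0,0,0.06],[0,0,0.018,0,0,0,0.06],[0,0,0,0,0,0,0.05],[0,0,0,0,0,0,0.04]]]' 30
python3 -m creep '[[[0,0,0,0,0,0,0.032],[0,0,0,0,0,0,0.026],[0,0,0,0,0,0,0.022],[0,0,0,0,0,0,0.018],[0,0,0,0,0,0,0.014]]]' 30
python3 -c "
from h import *
to([0,.11,.083])"
```

```text
time_s: 4.05
position: [0.6161, 0.2433, 0.0839]
tool_rot: [0.001, 0.043, 0.999, 0.0]
contact_force: [-0.6, 0.2, 0.5]
gripper_width: 0.47
time_s: 4.55
position: [0.6159, 0.2434, 0.0832]
tool_rot: [0.001, 0.043, 0.999, 0.001]
contact_force: [-1.7, 2.3, 6.1]
gripper_width: 0.229
t 4.55 pos [0.6159 0.2434 0.0832] press [0.0006 0.2304 0.0832] F [-1.7  2.3  6.1] w 0.229 jawang 85.06 Z [ 0.001  0.001 -1.   ] j [2.500e-01 5.320e-01 9.000e-03 1.046e+00 1.000e-03 3.360e-01]
target [0, 0.11, 0.083] shift mm [ 7.000e-01 -1.204e+02  1.000e-01] turn deg [0.06 0.08 0.03]
shift mm in aligned tool [   0.6 -120.4    0.2]
```

```bash

python3 -m creep '[[[0,-0.001,0,0,0,0,0.014],[0,-0.001,0,0,0,0,0.014],[0,-0.001,0,0,0,0,0.014],[0,-0.001,0,0,0,0,0.014],[0,-0.001,0,0,0,0,0.014]]]'
python3 -m creep '[[[0,-0.001,0,0,0,0,0.014],[0,-0.001,0,0,0,0,0.014],[0,-0.001,0,0,0,0,0.014],[0,-0.002,0,0,0,0,0.014],[0,-0.002,0,0,0,0,0.014]]]'
python3 -c "
from h import *
to([0,.11,.083])"
```

```text
time_s: 5.05
position: [0.6157, 0.2414, 0.0833]
tool_rot: [0.001, 0.042, 0.999, 0.003]
contact_force: [1.4, 19.3, 1.9]
gripper_width: 0.23
time_s: 5.55
position: [0.6149, 0.2324, 0.0832]
tool_rot: [0.001, 0.043, 0.999, 0.001]
contact_force: [-0.1, 5.4, 5.5]
gripper_width: 0.227
t 5.55 pos [0.6149 0.2324 0.0832] press [0.0006 0.2194 0.0832] F [-0.1  5.4  5.5] w 0.227 jawang 85.11 Z [ 0.002  0.002 -1.   ] j [ 0.233  0.524 -0.006  1.038  0.002  0.318]
target [0, 0.11, 0.083] shift mm [ 7.000e-01 -1.094e+02 -1.000e-01] turn deg [0.15 0.09 0.08]
shift mm in aligned tool [   0.6 -109.4    0.2]
```

```bash

for i in 1 2 3 4 5 6; do python3 -m creep '[[[0,-0.003,0,0,0,0,0.014],[0,-0.003,0,0,0,0,0.014],[0,-0.003,0,0,0,0,0.014],[0,-0.003,0,0,0,0,0.014],[0,-0.003,0,0,0,0,0.014]]]' | grep -E "pos|force"; done
python3 -c "
from h import *
to([0,.11,.083])"
```

```text
position: [0.6135, 0.2174, 0.0832]
contact_force: [-0.4, 6.7, 6.0]
position: [0.6122, 0.2024, 0.0832]
contact_force: [-0.5, 7.4, 4.6]
position: [0.6109, 0.1875, 0.0832]
contact_force: [-0.4, 7.3, 7.1]
position: [0.6096, 0.1725, 0.0832]
contact_force: [-0.8, 7.9, 6.8]
position: [0.6082, 0.1576, 0.0832]
contact_force: [-0.9, 8.5, 7.7]
position: [0.6069, 0.1426, 0.0832]
contact_force: [-2.1, 8.3, 6.5]
t 8.55 pos [0.6069 0.1426 0.0832] press [0.0004 0.1292 0.0832] F [-2.1  8.3  6.5] w 0.224 jawang 85.11 Z [ 0.001  0.002 -1.   ] j [ 0.095  0.472 -0.098  0.998  0.002  0.181]
target [0, 0.11, 0.083] shift mm [  0.4 -19.2   0.2] turn deg [0.15 0.06 0.07]
shift mm in aligned tool [  0.4 -19.2   0.2]
```

```bash

python3 -m creep '[[[0,-0.002,0,0,0,0,0.014],[0,-0.002,0,0,0,0,0.014],[0,-0.002,0,0,0,0,0.014],[0,-0.002,0,0,0,0,0.014],[0,-0.002,0,0,0,0,0.014]]]' | grep -E "pos|force"
for i in 1; do python3 -m creep '[[[0,-0.001,0,0,0,0,0.014],[0,-0.001,0,0,0,0,0.014],[0,-0.001,0,0,0,0,0.014],[0,-0.001,0,0,0,0,0.014],[0,-0.001,0,0,0,0,0.014]]]' | grep -E "pos|force"; done
python3 -m creep '[[[0,-0.001,0,0,0,0,0.014],[0,-0.001,0,0,0,0,0.014],[0,-0.001,0,0,0,0,0.014],[0,-0.001,0,0,0,0,0.014],[0,0,0,0,0,0,0.014]]]' | grep -E "pos|force"
python3 - <<'E'
from h import *
to([0,.11,.083])
p=bot.read_camera("top");w=cloud(p);q=W2P(w.reshape(-1,3)).reshape(w.shape);f=p["frame"].astype(int)
cv2.imwrite("pics/t2.png",cv2.resize(p["frame"][120:280,100:340],None,fx=3.3,fy=3.3,interpolation=cv2.INTER_CUBIC))
E
```

```text
position: [0.606, 0.1325, 0.0832]
contact_force: [-2.0, 6.0, 6.6]
position: [0.6054, 0.1265, 0.0832]
contact_force: [-2.9, 0.7, 7.5]
position: [0.6052, 0.1238, 0.0832]
contact_force: [-1.0, 7.5, 7.0]
t 10.05 pos [0.6052 0.1238 0.0832] press [0.0003 0.1103 0.0832] F [-1.   7.5  7. ] w 0.226 jawang 85.1 Z [ 0.001  0.003 -1.   ] j [ 0.065  0.464 -0.113  0.992  0.003  0.15 ]
target [0, 0.11, 0.083] shift mm [ 0.3 -0.3  0.2] turn deg [0.16 0.06 0.07]
shift mm in aligned tool [ 0.3 -0.3  0.2]
```

View pics/t2.png

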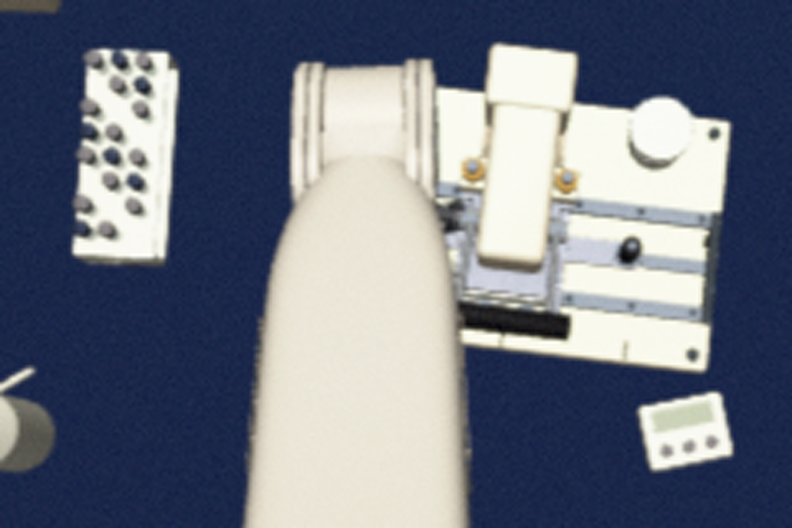

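```bash

python3 -m creep '[[[0,0,0,0,0,0,0.025],[0,0,0,0,0,0,0.035],[0,0,0,0,0,0,0.05],[0,0,0,0,0,0,0.055],[0,0,-0.005,0,0,0,0.055]]]' | grep -E "pos|force|wid"
python3 -m creep '[[[0,0,-0.02,0,0,0,0.055],[0,0,-0.03,0,0,0,0.055],[0,0,-0.03,0,0,0,0.055],[0,0,-0.03,0,0,0,0.055],[0,0,-0.04,0,0,0,0.055]]]' | grep -E "pos|force|wid"
python3 -m creep '[[[0,0,-0.04,0,0,0,0.04],[0,0,-0.04,0,0,0,0],[0,0,-0.02,0,0,0,0],[0,0,0,0,0,0,0]]]' | grep -E "pos|force|wid"
python3 - <<'E'
from h import *
to([-.106,0,.35])
s=bot.get_state();p=bot.read_camera('wrist');cv2.imwrite('pics/w3.png',p['frame'])
p=bot.read_camera("scene");w=cloud(p);cv2.imwrite('pics/s3.png',p['frame'])
q=W2P(w.reshape(-1,3)).reshape(w.shape);f=p["frame"].astype(int)
g=(q[...,2]>0.06)&(q[...,2]<.108)&(abs(q[...,1]+.11)<.03)&(abs(q[...,0])<.03)&(f.max(-1)<70)
print("handle R",np.percentile(q[g],[1,50,99],axis=0))
E
```

```text
position: [0.6046, 0.1222, 0.0867]
contact_force: [0.5, 0.6, 0.1]
gripper_width: 0.643
position: [0.6044, 0.1223, 0.2378]
contact_force: [0.8, -0.5, -0.5]
gripper_width: 0.642
position: [0.6056, 0.1224, 0.341]
contact_force: [0.2, -0.5, 0.2]
gripper_width: 0.0
t 11.5 pos [0.6056 0.1224 0.341 ] press [0.0009 0.109  0.341 ] F [ 0.2 -0.5  0.2] w 0.0 jawang 85.04 Z [ 0.006  0.    -1.   ] j [ 0.064  0.373  0.408  1.6   -0.     0.15 ]
target [-0.106, 0, 0.35] shift mm [ 106.8 -109.    -9.7] turn deg [0.05 0.33 0.01]
shift mm in aligned tool [ 106.9 -109.    -9. ]
handle R [[-0.00137316 -0.11931931  0.06172806]
 [ 0.00883635 -0.11414624  0.08901417]
 [ 0.01215924 -0.10433147  0.10184103]]
```

View pics/w3.png

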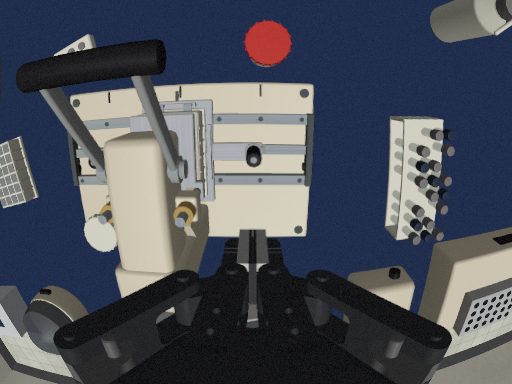

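View pics/s3.png

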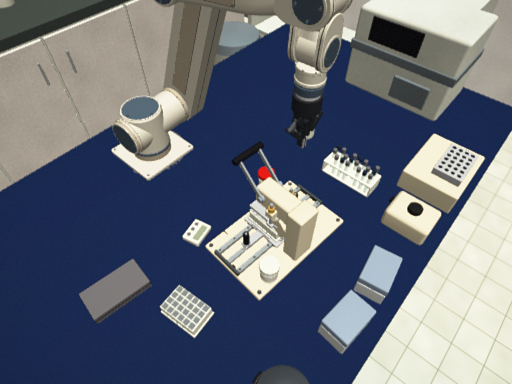

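```bash
python3 - <<'E'
from h import *
s=st();p=bot.read_camera('wrist')
print("post L",wray(p,s,253,151,.1)); print("bar",wray(p,s,93,66,.287))
E
python3 -m creep '[[[0.027,-0.027,-0.003,0,0,0,0],[0.027,-0.027,-0.003,0,0,0,0],[0.027,-0.027,-0.003,0,0,0,0],[0.027,-0.028,0,0,0.33,0,0],[0,0,0,0,0,0,0]]]' | grep -E "pos|force|wid"
python3 - <<'E'
from h import *
to([-.107,0,.322])
s=bot.get_state();p=bot.read_camera('wrist');cv2.imwrite('pics/w4.png',p['frame'])
E
```

```text
t 11.6 pos [0.605  0.1224 0.3372] press [3.000e-04 1.089e-01 3.372e-01] F [ 0.3  0.7 -0.2] w 0.001 jawang 85.04 Z [ 0. -0. -1.] j [ 0.064  0.375  0.402  1.597 -0.     0.15 ]
post L [-0.01233523  0.11129278  0.1       ]
bar [-0.10200211  0.01196523  0.287     ]
position: [0.4849, 0.0214, 0.3461]
contact_force: [0.9, 1.2, -0.0]
gripper_width: 0.0
t 12.15 pos [0.4849 0.0214 0.3461] press [-0.1106 -0.002   0.3461] F [ 0.9  1.2 -0. ] w 0.0 jawang 84.92 Z [-0.007  0.    -1.   ] j [-1.28e-01  1.40e-01  1.02e-01  1.54e+00 -1.00e-03 -4.00e-02]
target [-0.107, 0, 0.322] shift mm [-3.8  2.1 24. ] turn deg [-0.04 -0.42 -0.11]
shift mm in aligned tool [-3.6  2.  24.1]
```

View pics/w4.png

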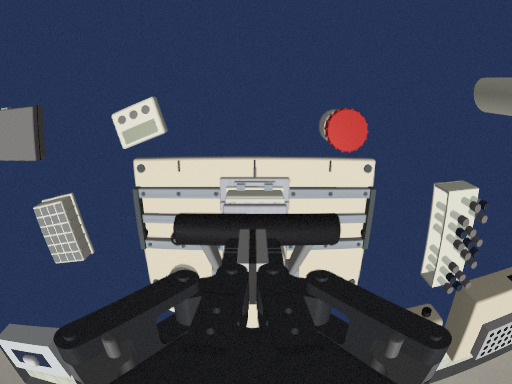

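```bash

python3 -m creep '[[[-0.004,0.002,0.012,0,-0.42,0,0],[0,0,0.012,0,0,0,0],[0,0,0,0,0,0,0]]]' | grep -E "pos|force|wid"
python3 -c "
from h import *
to([-.104,0,.320])"
python3 -m creep '[[[0.0029,0,0.0035,0,0,0,0],[0.0029,0,0.0035,0,0,0,0],[0.0029,0,0.0035,0,0,0,0],[0.0029,0,0.0035,0,0,0,0],[0.0029,0,0.0035,0,0,0,0]]]' | grep -E "pos|force|wid"
python3 -c "
from h import *
to([-.1298,0,.283])
p=bot.read_camera('wrist');cv2.imwrite('pics/w5.png',p['frame'])"
```

```text
position: [0.492, 0.0253, 0.3203]
contact_force: [1.0, 0.1, -0.7]
gripper_width: 0.004
t 12.5 pos [0.492  0.0253 0.3203] press [-0.1039  0.0024  0.3203] F [ 1.   0.1 -0.7] w 0.004 jawang 85.06 Z [-0.002  0.    -1.   ] j [-0.119  0.149  0.048  1.472  0.    -0.033]
target [-0.104, 0, 0.32] shift mm [ 0.1 -2.4  0.3] turn deg [ 0.01 -0.1   0.03]
shift mm in aligned tool [ 0.1 -2.4  0.3]
position: [0.4774, 0.0265, 0.3053]
contact_force: [-2.9, 1.6, 7.2]
gripper_width: -0.002
t 13.0 pos [0.4774 0.0265 0.3053] press [-0.1186  0.0023  0.3053] F [-2.9  1.6  7.2] w -0.002 jawang 85.06 Z [ 0.002  0.    -1.   ] j [-0.121  0.122 -0.021  1.425  0.    -0.034]
target [-0.1298, 0, 0.283] shift mm [11.3 -2.3 22.3] turn deg [0.02 0.13 0.03]
shift mm in aligned tool [11.2 -2.3 22.3]
```

View pics/w5.png

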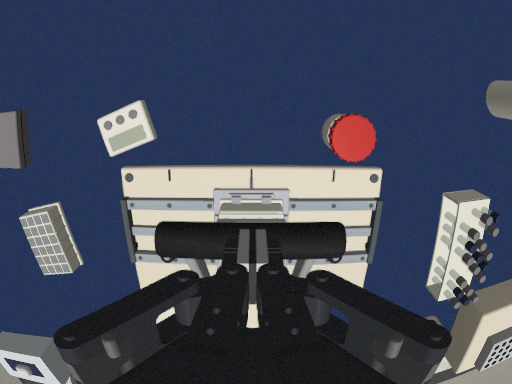

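```bash

python3 -m creep '[[[0.0022,0,0.004,0,0,0,0],[0.0022,0,0.004,0,0,0,0],[0.0022,0,0.004,0,0,0,0],[0.0022,0,0.004,0,0,0,0],[0.0022,0,0.004,0,0,0,0]]]' | grep -E "pos|force|wid"
python3 -m creep '[[[0.0015,0,0.004,0,0,0,0],[0.0015,0,0.004,0,0,0,0],[0.0015,0,0.004,0,0,0,0],[0.0015,0,0.004,0,0,0,0],[0.0015,0,0.004,0,0,0,0]]]' | grep -E "pos|force|wid"
python3 -c "
from h import *
to([-.140,0,.2506])"
python3 -m creep '[[[0.0006,0,0.0025,0,0,0,0],[0.0006,0,0.0025,0,0,0,0],[0.0006,0,0.0025,0,0,0,0],[0.0006,0,0.0025,0,0,0,0],[0.0006,0,0.0025,0,0,0,0]]]' | grep -E "pos|force|wid"
python3 -c "
from h import *
to([-.1415,0,.239])"
```

```text
position: [0.4658, 0.0274, 0.2853]
contact_force: [-6.4, 0.5, 8.9]
gripper_width: 0.002
position: [0.4583, 0.028, 0.2651]
contact_force: [-6.6, 0.4, 8.0]
gripper_width: -0.005
t 14.05 pos [0.4583 0.028  0.2651] press [-0.1377  0.0022  0.2651] F [-6.6  0.4  8. ] w -0.005 jawang 85.06 Z [ 0.001 -0.    -1.   ] j [-0.122  0.099 -0.15   1.321  0.    -0.036]
target [-0.14, 0, 0.2506] shift mm [ 2.3 -2.2 14.5] turn deg [0.   0.04 0.03]
shift mm in aligned tool [ 2.3 -2.2 14.5]
position: [0.455, 0.0283, 0.2535]
contact_force: [-12.6, 1.0, 19.3]
gripper_width: -0.001
t 14.55 pos [0.455  0.0283 0.2535] press [-0.1411  0.0022  0.2535] F [-12.6   1.   19.3] w -0.001 jawang 85.07 Z [ 0.001 -0.    -1.   ] j [-0.122  0.097 -0.182  1.291 -0.    -0.036]
target [-0.1415, 0, 0.239] shift mm [ 0.5 -2.2 14.5] turn deg [-0.01  0.06  0.04]
shift mm in aligned tool [ 0.4 -2.2 14.5]
```

```bash

python3 -m creep '[[[-0.0005,0,0.002,0,0,0,0],[-0.0005,0,0.002,0,0,0,0],[0,0,0.002,0,0,0,0],[0,0,0.002,0,0,0,0],[0,0,0.002,0,0,0,0]]]' | grep -E "pos|force|wid"
python3 -m creep '[[[0,0,0.001,0,0,0,0],[0,0,0.001,0,0,0,0],[0,0,0.001,0,0,0,0]]]' | grep -E "pos|force|wid"
python3 -c "
from h import *
to([-.1415,0,.239])"
```

```text
position: [0.456, 0.0282, 0.2434]
contact_force: [-12.7, 0.9, 17.8]
gripper_width: -0.0
position: [0.456, 0.0282, 0.2404]
contact_force: [-11.3, 0.3, 18.0]
gripper_width: 0.0
t 15.35 pos [0.456  0.0282 0.2404] press [-0.14    0.0022  0.2404] F [-11.3   0.3  18. ] w 0.0 jawang 85.07 Z [ 0.001 -0.    -1.   ] j [-0.122  0.104 -0.208  1.258 -0.    -0.036]
target [-0.1415, 0, 0.239] shift mm [ 1.5 -2.2  1.4] turn deg [-0.01  0.05  0.04]
shift mm in aligned tool [ 1.5 -2.2  1.4]
```

```bash

for i in 1 2 3; do python3 -m creep '[[[0,0,0.001,0,0,0,0]]]' | grep -E "pos|force"; done
python3 -c "
from h import *
st()
p=bot.read_camera('scene');cv2.imwrite('pics/s6.png',cv2.resize(p['frame'][120:310,190:360],None,fx=3.1,fy=3.1,interpolation=cv2.INTER_CUBIC))"
```

```text
position: [0.4559, 0.0282, 0.2394]
contact_force: [-13.1, 1.3, 19.2]
position: [0.4558, 0.0282, 0.2385]
contact_force: [-15.3, 1.2, 25.4]
position: [0.4558, 0.0282, 0.2382]
contact_force: [-18.5, 0.5, 34.2]
t 15.65 pos [0.4558 0.0282 0.2382] press [-0.1403  0.0022  0.2382] F [-18.5   0.5  34.2] w -0.001 jawang 85.07 Z [ 0.001 -0.    -1.   ] j [-0.122  0.104 -0.213  1.252 -0.    -0.036]
```

View pics/s6.png

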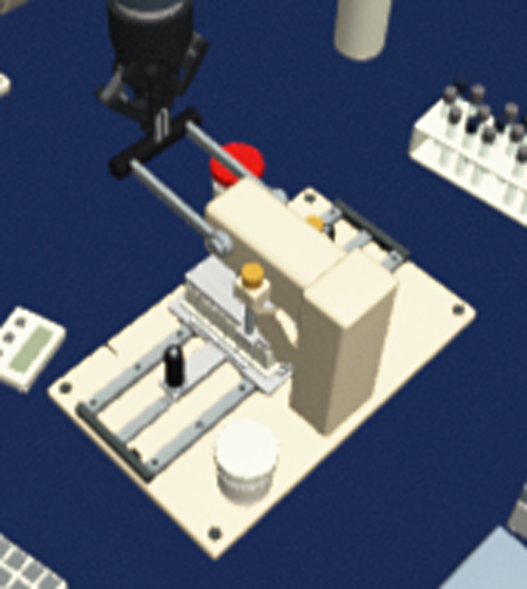

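```bash

python3 -m creep '[[[0,0,0,0,0,0,0],[0,0,-0.002,0,0,0,0],[0,0,-0.0025,0,0,0,0],[0,0,-0.003,0,0,0,0],[-0.0005,0,-0.004,0,0,0,0]]]' | grep -E "pos|force|wid"
python3 -m creep '[[[-0.0005,0,-0.004,0,0,0,0],[-0.0005,0,-0.004,0,0,0,0],[-0.001,0,-0.004,0,0,0,0],[-0.001,0,-0.004,0,0,0,0],[-0.0015,0,-0.004,0,0,0,0]]]' | grep -E "pos|force|wid"
python3 -m creep '[[[-0.0015,0,-0.004,0,0,0,0],[-0.0015,0,-0.004,0,0,0,0],[-0.002,0,-0.004,0,0,0,0],[-0.002,0,-0.004,0,0,0,0],[-0.002,0,-0.004,0,0,0,0]]]' | grep -E "pos|force|wid"
python3 -m creep '[[[-0.0025,0,-0.004,0,0,0,0],[-0.0025,0,-0.004,0,0,0,0],[-0.0025,0,-0.004,0,0,0,0],[-0.003,0,-0.004,0,0,0,0],[-0.003,0,-0.004,0,0,0,0]]]' | grep -E "pos|force|wid"
python3 -c "
from h import *
to([-.106,0,.322])"
```

```text
position: [0.4581, 0.028, 0.2484]
contact_force: [0.1, 0.2, 5.1]
gripper_width: -0.001
position: [0.4625, 0.0274, 0.2681]
contact_force: [2.6, 0.7, 4.3]
gripper_width: -0.001
position: [0.4714, 0.0266, 0.288]
contact_force: [2.6, -0.3, 3.3]
gripper_width: -0.0
position: [0.4849, 0.0255, 0.308]
contact_force: [1.7, 0.1, 1.9]
gripper_width: 0.002
t 17.7 pos [0.4849 0.0255 0.308 ] press [-0.111   0.0019  0.308 ] F [1.7 0.1 1.9] w 0.002 jawang 85.04 Z [ 0.001 -0.    -1.   ] j [-1.210e-01  1.360e-01  1.000e-03  1.435e+00  0.000e+00 -3.400e-02]
target [-0.106, 0, 0.322] shift mm [ -5.1  -1.9 -14. ] turn deg [0.   0.07 0.01]
shift mm in aligned tool [ -5.   -1.9 -14. ]
```

```bash

python3 -m creep '[[[-0.003,0,-0.004,0,0,0,0],[-0.003,0,-0.004,0,0,0,0],[0,0,-0.008,0,0,0,0],[0,0,-0.02,0,0,0,0],[0,0,-0.02,0,0,0,0]]]' | grep -E "pos|force|wid"
python3 -m creep '[[[0,-0.035,0,0,0,0,0],[0,-0.035,0,0,0,0,0.02],[-0.026,-0.02,0,0,0,0,0.04],[-0.026,-0.02,0,0,0,0,0.06],[-0.026,0,0,0,0,0,0.06]]]' | grep -E "pos|force|wid"
python3 -m creep '[[[-0.026,0,0.03,0,0,0,0.06],[0,0,0.04,0,0,0,0.06],[0,0,0.04,0,0,0,0.06],[0,0,0.02,0,0,0,0.06],[0,0,0,0,0,0,0.06]]]' | grep -E "pos|force|wid"
python3 - <<'E'
from h import *
to([0,-.11,.083])
s=bot.get_state();p=bot.read_camera('wrist');cv2.imwrite('pics/w7.png',p['frame'])
p=bot.read_camera('scene');cv2.imwrite('pics/s7.png',cv2.resize(p['frame'][120:310,190:360],None,fx=3.1,fy=3.1,interpolation=cv2.INTER_CUBIC))
E
```

```text
position: [0.49, 0.0251, 0.3643]
contact_force: [-0.7, -0.4, -0.3]
gripper_width: 0.006
position: [0.559, -0.0936, 0.364]
contact_force: [0.3, -0.3, 1.1]
gripper_width: 0.681
position: [0.5834, -0.0932, 0.231]
contact_force: [0.7, 0.3, 1.0]
gripper_width: 0.701
t 19.2 pos [ 0.5834 -0.0932  0.231 ] press [-0.0026 -0.1077  0.231 ] F [0.7 0.3 1. ] w 0.701 jawang 85.04 Z [-0.005  0.002 -1.   ] j [-0.3    0.338  0.079  1.317  0.    -0.214]
target [0, -0.11, 0.083] shift mm [ -3.3  -2.5 148. ] turn deg [ 0.08 -0.28  0.01]
shift mm in aligned tool [ -2.6  -2.3 148. ]
```

View pics/w7.png

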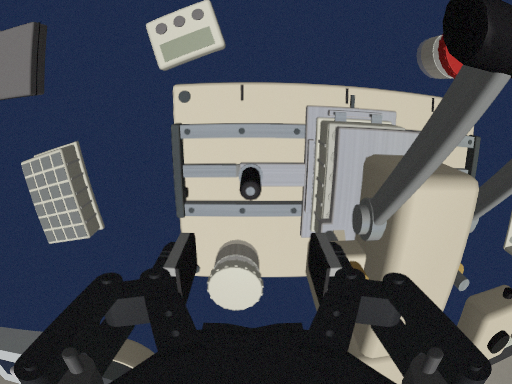

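View pics/s7.png

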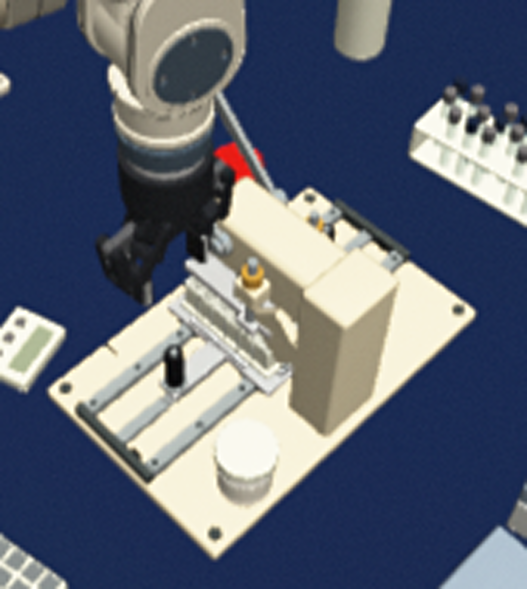

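```bash

python3 -m creep '[[[-0.003,-0.0025,0.02,0,-0.28,0,0.06],[0,0,0.03,0,0,0,0.06],[0,0,0.02,0,0,0,0.06],[0,0,0,0,0,0,0.06]]]' | grep -E "pos|force|wid"
python3 - <<'E'
from h import *
to([0,-.11,.083])
for n in("scene","top"):
    p=bot.read_camera(n);w=cloud(p);q=W2P(w.reshape(-1,3)).reshape(w.shape)
    cv2.imwrite(f'pics/{n}8.png',p['frame'])
    for lo,hi in((.2,.25),(.25,.3),(.3,.35),(.35,.4),(.4,.5),(.5,.7)):
        g=(q[...,2]>lo)&(q[...,2]<hi)&(q[...,1]<-.058)&(q[...,1]>-.4)&(q[...,0]>-.3)&(q[...,0]<.15)
        if g.sum()>5: print(n,lo,g.sum(),np.nanpercentile(q[g],[2,98],axis=0).round(3).tolist())
E
```

```text
position: [0.5876, -0.0963, 0.1634]
contact_force: [-0.2, -0.0, -0.0]
gripper_width: 0.7
t 19.7 pos [ 0.5876 -0.0963  0.1634] press [ 0.0018 -0.1104  0.1634] F [-0.2 -0.  -0. ] w 0.7 jawang 85.04 Z [ 0.005  0.    -1.   ] j [-3.040e-01  3.710e-01 -4.700e-02  1.149e+00  1.000e-03 -2.170e-01]
target [0, -0.11, 0.083] shift mm [ 2.2  0.4 80.3] turn deg [0.02 0.26 0.01]
shift mm in aligned tool [ 1.8  0.4 80.4]
scene 0.2 291 [[-0.008, -0.178, 0.201], [0.022, -0.059, 0.25]]
scene 0.25 259 [[-0.009, -0.173, 0.251], [0.04, -0.089, 0.299]]
scene 0.3 375 [[-0.017, -0.148, 0.301], [0.04, -0.089, 0.349]]
scene 0.35 377 [[-0.021, -0.149, 0.351], [0.042, -0.092, 0.399]]
scene 0.4 1354 [[-0.041, -0.16, 0.406], [0.05, -0.083, 0.497]]
scene 0.5 8439 [[-0.269, -0.163, 0.51], [0.049, -0.062, 0.677]]
top 0.2 7 [[-0.008, -0.065, 0.238], [0.011, -0.058, 0.249]]
top 0.5 6484 [[-0.291, -0.149, 0.572], [0.031, -0.06, 0.695]]
```

View pics/scene8.png

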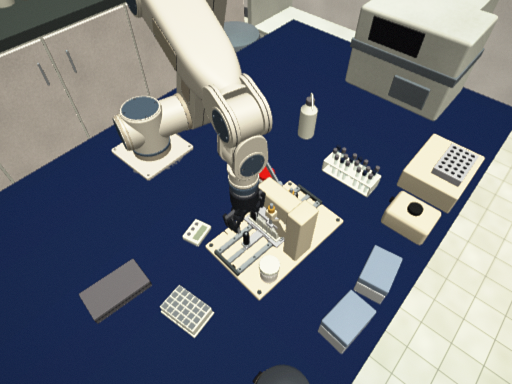

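```bash

python3 -m creep '[[[0.0018,0.0004,0.025,0,0.2,0,0.06],[0,0,0.025,0,0,0,0.06],[0,0,0.02,0,0,0,0.06],[0,0,0.01,0,0,0,0.06],[0,0,0,0,0,0,0.05]]]' 30 | grep -E "pos|force|wid"
python3 -m creep '[[[0,0,0,0,0,0,0.04],[0,0,0,0,0,0,0.032],[0,0,0,0,0,0,0.026],[0,0,0,0,0,0,0.022],[0,0,0,0,0,0,0.014]]]' 30 | grep -E "pos|force|wid"
python3 -c "
from h import *
to([0,-.23,.083])"
```

```text
position: [0.5868, -0.096, 0.0843]
contact_force: [-0.2, -0.0, -0.1]
gripper_width: 0.592
position: [0.5869, -0.0955, 0.0847]
contact_force: [-0.2, 3.7, 4.9]
gripper_width: 0.23
t 20.8 pos [ 0.5869 -0.0955  0.0847] press [ 0.0011 -0.1097  0.0847] F [-0.2  3.7  4.9] w 0.23 jawang 85.06 Z [ 0.004  0.    -1.   ] j [-0.303  0.426 -0.174  0.967  0.002 -0.217]
target [0, -0.23, 0.083] shift mm [   1.2 -120.3    1.6] turn deg [0.04 0.23 0.03]
shift mm in aligned tool [   1.1 -120.3    1.7]
```

Gripped with the carrier in its notch; now a slow move of 120 mm.

```bash

for i in 1 2; do python3 -m creep '[[[0,-0.001,0,0,0,0,0.014],[0,-0.001,0,0,0,0,0.014],[0,-0.001,0,0,0,0,0.014],[0,-0.001,0,0,0,0,0.014],[0,-0.001,0,0,0,0,0.014]]]' | grep -E "pos|force"; done
for i in 1 2 3 4 5 6; do python3 -m creep '[[[0,-0.003,0,0,0,0,0.014],[0,-0.003,0,0,0,0,0.014],[0,-0.003,0,0,0,0,0.014],[0,-0.003,0,0,0,0,0.014],[0,-0.003,0,0,0,0,0.014]]]' | grep -E "pos|force"; done
python3 -c "
from h import *
to([0,-.23,.083])"
```

```text
position: [0.5866, -0.0978, 0.0846]
contact_force: [1.6, 15.3, 7.6]
position: [0.586, -0.1049, 0.0846]
contact_force: [0.5, 6.5, 6.5]
position: [0.5847, -0.1198, 0.0846]
contact_force: [-0.2, 7.3, 6.6]
position: [0.5834, -0.1347, 0.0846]
contact_force: [0.0, 7.0, 7.5]
position: [0.582, -0.1497, 0.0846]
contact_force: [-0.8, 6.8, 6.9]
position: [0.5807, -0.1646, 0.0846]
contact_force: [-0.6, 7.7, 7.2]
position: [0.5794, -0.1796, 0.0846]
contact_force: [-1.1, 7.3, 7.4]
position: [0.578, -0.1945, 0.0846]
contact_force: [-1.6, 8.4, 8.2]
t 24.8 pos [ 0.578  -0.1945  0.0846] press [ 0.0008 -0.2091  0.0846] F [-1.6  8.4  8.2] w 0.226 jawang 85.1 Z [ 0.004  0.002 -1.   ] j [-0.463  0.45  -0.133  0.985  0.003 -0.378]
target [0, -0.23, 0.083] shift mm [  0.9 -20.9   1.6] turn deg [0.11 0.21 0.07]
shift mm in aligned tool [  0.8 -20.9   1.6]
```

```bash

python3 -m creep '[[[0,-0.002,0,0,0,0,0.014],[0,-0.002,0,0,0,0,0.014],[0,-0.002,0,0,0,0,0.014],[0,-0.002,0,0,0,0,0.014],[0,-0.002,0,0,0,0,0.014]]]' | grep -E "pos|force"
for i in 1 2; do python3 -m creep '[[[0,-0.001,0,0,0,0,0.014],[0,-0.001,0,0,0,0,0.014],[0,-0.001,0,0,0,0,0.014],[0,-0.001,0,0,0,0,0.014],[0,-0.001,0,0,0,0,0.014]]]' | grep -E "pos|force"; done
python3 -m creep '[[[0,0,0,0,0,0,0.014],[0,0,0,0,0,0,0.014]]]' | grep -E "pos|force"
python3 -c "
from h import *
to([0,-.23,.083])"
```

```text
position: [0.5771, -0.2045, 0.0846]
contact_force: [-2.2, 7.7, 7.6]
position: [0.5766, -0.2102, 0.0846]
contact_force: [-2.7, 1.3, 5.5]
position: [0.5762, -0.2149, 0.0846]
contact_force: [-1.8, 7.5, 7.6]
position: [0.5762, -0.2149, 0.0846]
contact_force: [-1.4, 5.2, 7.5]
t 26.5 pos [ 0.5762 -0.2149  0.0846] press [ 0.0008 -0.2296  0.0846] F [-1.4  5.2  7.5] w 0.226 jawang 85.07 Z [ 0.004  0.001 -1.   ] j [-0.494  0.458 -0.12   0.99   0.002 -0.408]
target [0, -0.23, 0.083] shift mm [ 0.8 -0.4  1.6] turn deg [0.05 0.2  0.04]
shift mm in aligned tool [ 0.8 -0.4  1.6]
```

```bash

python3 -m creep '[[[0,0,0,0,0,0,0.025],[0,0,0,0,0,0,0.035],[0,0,0,0,0,0,0.045],[0,0,0,0,0,0,0.045],[0,0,-0.01,0,0,0,0.045]]]' | grep -E "pos|force|wid"
python3 -m creep '[[[0,0,-0.03,0,0,0,0.045],[0,0,-0.03,0,0,0,0.045],[0,0,-0.03,0,0,0,0.045],[0,0,-0.03,0,0,0,0.045],[0,0,-0.03,0,0,0,0.045]]]' | grep -E "pos|force|wid"
python3 -m creep '[[[0.04,-0.01,0,0,0,0,0.045],[0.04,-0.01,0,0,0,0,0.045],[0.04,-0.01,0,0,0,0,0.045],[0.03,-0.01,0,0,0,0,0.045],[0,0,0,0,0,0,0.045]]]' | grep -E "pos|force|wid"
python3 - <<'E'
from h import *
st()
for n in("scene","top"):
    p=bot.read_camera(n);w=cloud(p);q=W2P(w.reshape(-1,3)).reshape(w.shape)
    f=p['frame'];c=f[120:310,190:360] if n=="scene" else f[120:280,180:400]
    cv2.imwrite(f'pics/{n}9.png',cv2.resize(c,None,fx=3.1,fy=3.1,interpolation=cv2.INTER_CUBIC))
    g=(q[...,2]>0.082)&(q[...,2]<.1)&(abs(q[...,1]+.12)<.06)&(abs(q[...,0])<.075)&(f.max(-1)>100)
    print(n,"mat",g.sum(),np.nanpercentile(q[g],[2,50,98],axis=0).round(4).tolist())
    g=(q[...,2]>0.06)&(q[...,2]<.108)&(abs(q[...,1]+.23)<.03)&(abs(q[...,0])<.03)&(f.max(-1)<70)
    print("handle",g.sum(),np.nanpercentile(q[g],[2,50,98],axis=0).round(4).tolist())
    g=(q[...,2]>0.26)&(f.max(-1)<60)&(abs(q[...,0]+.1)<.05)&(abs(q[...,1])<.08)
    print("grip",g.sum(),np.nanmedian(q[g],0).round(4))
p=bot.read_camera('wrist');cv2.imwrite('pics/w9.png',p['frame'])
E
```

```text
position: [0.5755, -0.2152, 0.0929]
contact_force: [0.1, -0.1, -0.6]
gripper_width: 0.531
position: [0.5755, -0.2153, 0.246]
contact_force: [-0.2, -0.5, -0.6]
gripper_width: 0.524
position: [0.42, -0.2425, 0.2449]
contact_force: [0.2, 0.3, 0.6]
gripper_width: 0.527
t 28.0 pos [ 0.42   -0.2425  0.2449] press [-0.1524 -0.2706  0.2449] F [0.2 0.3 0.6] w 0.527 jawang 84.91 Z [ 0.003 -0.001 -1.   ] j [-6.980e-01  1.480e-01 -1.430e-01  1.276e+00  1.000e-03 -6.090e-01]
scene mat 951 [[-0.0557, -0.1587, 0.0834], [0.006, -0.1216, 0.0893], [0.0624, -0.0819, 0.0933]]
handle 66 [[-0.0059, -0.239, 0.0617], [0.0084, -0.233, 0.0899], [0.012, -0.2217, 0.1013]]
grip 263 [-0.0956 -0.0048  0.2946]
top mat 1000 [[-0.0585, -0.158, 0.0833], [-0.0004, -0.1203, 0.0894], [0.059, -0.0817, 0.0961]]
handle 37 [[-0.0099, -0.2379, 0.0639], [-0.003, -0.227, 0.0972], [0.0087, -0.2198, 0.104]]
grip 254 [-0.1043  0.0012  0.2964]
```

View pics/scene9.png

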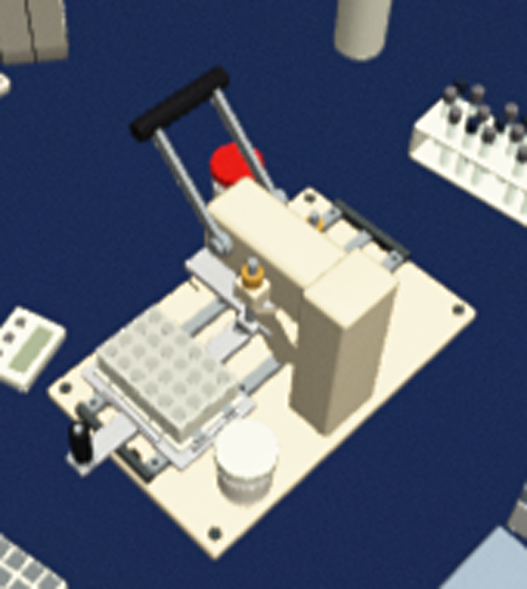

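View pics/top9.png

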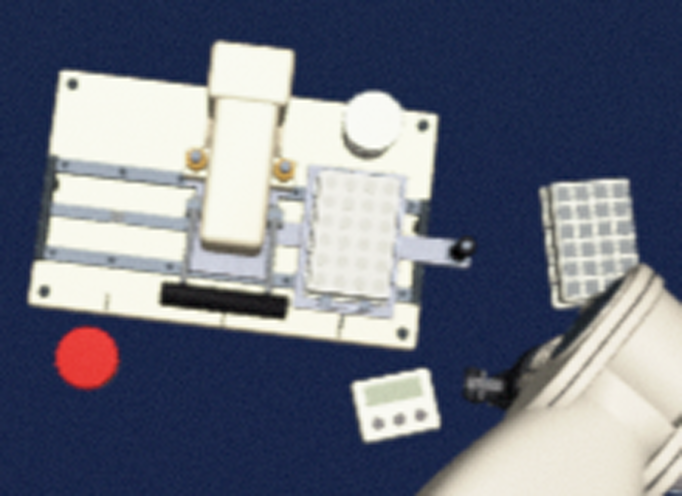

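View pics/w9.png

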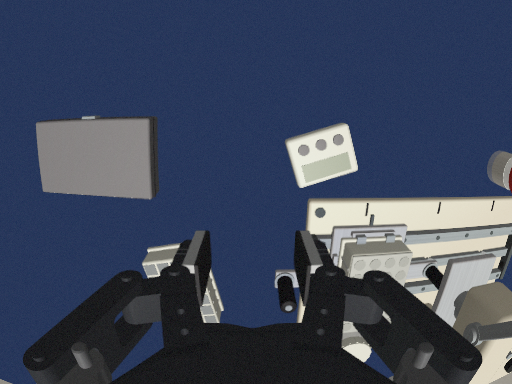

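```bash
python3 -c "
from bench import bot
print(bot.finish_job())"
```

```text
the job is handed in; nothing more can be done
None
```

The job is done and handed in at about 28 s, well inside the 72 s limit. No verdict was reported.

- **To the press:** I held the left handle and slid the carrier 120 mm at no more than 30 mm/s into the press notch, without running past.
- **Pressing:** I pushed the lever down with the closed fingertips. The force rose to 34 N with the grip at the height given for 0.70 rad, so it was at its stop. I then let the lever back up slowly.
- **To unloading:** I held the right handle and slid the carrier 120 mm on, at the same speed, into the unloading notch.

Last checks from the scene and top cameras:

| Check | Measured | Expected |
|---|---|---|
| Mat height above bench | 89.4 mm (94.7 mm before pressing) | 90 mm when home |
| Carrier at unloading, press y | -120 to -122 mm | -120 mm |
| Lever grip | same place as at the start | up |

The arm was clear of everything, with only noise on the force reading. The cups, timer and spare plate looked unmoved.

One check disagreed. At the press station, a hand-picked wrist pixel put the left handle 12 mm off in x. The rail does not allow that, and its y value fitted, so I took it as a bad pixel pick. The sideways force on the wrist reached 15 to 19 N, more than the notch's 8 N, each time I pulled the carrier out of one.

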